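# Lower a twist-lock chin rest to its mark

## Robot

A 7-joint arm with a two-finger parallel gripper is mounted at the origin on a cart in front of the work surface, level with it; the furniture and walls round the work are solid. World frame = base frame: x ahead of the robot, y to its left, z up, the work surface at z = 0. Lengths are in m, angles in rad, forces in N, time in s.
With the tool pointing down it reaches from about 0.425 to 0.875 m from the base axis. Payload 4.7 kg.
Tool frame: the origin (TCP) lies at the very end of the fingers, on their centre line; the grasp point (between the pads) lies 19 mm behind it; z points along the fingers, y is the line along which they close (so a half turn about z gives the same grasp; the last joint's range is limited). The gripper opens to 87 mm and grips with 3 to 60 N. Pads are 19 mm wide; open, the fingers measure 117 mm over their backs; the gripper's body (75 mm by 190 mm) begins 51 mm behind the grasp point.
Start: joints at [-1.16, 0.321, -0.07, 1.45, 0.023, 1.371, -0.057], TCP at [0.251, 0.6, 0.223] pointing down, gripper open.
Joint ranges: [-2.86, 2.86], [-0.3, 2.09], [-1.38, 1.24], [0.06, 2.45], [-1.56, 4.7], [0.09, 2.05], [-2.69, 2.69]. Speed limits (rad/s): [2.57, 2.57, 3.14, 3.14, 3.14, 3.14, 3.14].

## Interface

Orientations are given as a rotation vector (axis times angle).
In Python, from bench import ctrl, get_image, job gives the robot as it stands.
- The arm moves only by the shell command python3 -m crank 'ROWS' [FORCE]. ROWS is JSON, a list that holds one entry, the list of rows, each a list of 5 numbers: the shift along the tool's x, y, z in mm, then the turn about the tool's z in rad, then the closure, from -1 (fully open) to 1 (shut), so that 0 is half open. A call has 1 to 10 rows; each row shifts and turns the commanded pose from where the row before left it, along the tool's axes as they then stand; what a row does not reach is not made up. A row lasts 1/12 s, in which the tool goes at most 41.7 mm and 7.16 degrees, less where a joint would pass 70% of its speed; a pose out of reach is approached as far as the arm can. A call with a gripper value outside its range is refused whole. The fingers move at their own pace and stop on an object; FORCE is the grip in N (left out, the last holds). Time passes only in rows, so rows that do not move let the fingers close. It gives the time, the measured TCP pose, the force, the opening and the grip force at its end, in the units of the state.
- ctrl.get_state(): the state, without advancing time (a new reading comes with each control period).
- get_image(name): name is "side" or "top"; returns a dict with "pixels" (384x512x3 uint8, red, green, blue), "fx", "fy", "cx", "cy" (pixels), "k1" (the pictures are not rectified: a ray, as slopes to the right and down, at radius r is drawn at 1 + k1 r^2 times it, then the intrinsics apply), "T" (4x4, takes a point from camera to world coordinates). Camera axes: x right, y down, z forward; pixel columns grow to the right and rows downward; lengths in m; the calibration is good to about 2 mm. A picture is of the moment at which its call begins. There is no depth.
- job.close_job(): hands the job in; it is judged then, once.
The state is a dict: "time": time; "joint_positions": joint angles; "qd": joint speeds; "joint_torque": joint torques, N m; "position": TCP position; "tool_rot": TCP orientation; "ft_force": force on the tool from outside, world axes, zero at the start; "torque": the same for the moment, N m; "grip_width": opening from 0.0 (shut) to 1.0 (fully open); "grip_force": force on a finger pad.
Only numpy, scipy, OpenCV 4.12 (cv2) and the standard library are available. Lean on these libraries where they do the work, as an engineer would, in place of code of your own. Each camera call takes 0.05 s, during which the arm holds its last target. There are 200 camera calls.

## Task

The next patient has a longer face, so bring the chin rest down to its mark: twist its white oblong grip block anticlockwise, by its two ribbed flats, until the post is free, keep hold of it and lower it until the dark ring round the post is level with the top of the sleeve, and twist it clockwise until it is locked firmly. Then let go and press straight down on the pad with closed fingers, about as hard as a chin leans on it (18 N), to prove that it holds. The stand only rests on the desk by its weight: do not drag, turn or lift it, do not let the post drop, and leave the things round it where they lie.

Things in the scene. Friction and masses are not known exactly. Their poses are not given: they have to be found in the camera images.
- stand: weighted grey round foot, 130 mm across, 28 mm high, with an upright aluminium sleeve, 36 mm across. About 3.6 kg, only resting on the glass on four rubber feet at a radius of 54 mm: a moment of 0.9 to 1.1 N m about its axis begins to turn it, about 6 N sideways at the grip block to tip it. Origin on the sleeve axis at the desk, z up
- foot_edge (a point): point on the rim of the grey foot, 64 mm from the axis, 12 mm above the desk; fixed to the stand
- sleeve_top (a point): centre of the top edge of the sleeve's black end fitting (44 mm across), on the axis, 140 mm above the desk
- ring (a point): centre of the dark ring, 2.5 mm wide, round the 22 mm steel post, on the axis. It starts 34 to 58 mm above the sleeve top and is always 53 mm below cup_grip
- post (a joint): how far the post is out of the sleeve, m: 0 with the ring level with the sleeve top, positive above; stops at -0.025 and 0.064. Unlocked, post, grip block and pad (0.44 kg together) sink by their own weight unless held. Within 4 mm of 0 is good
- cup_grip (a point): where to grasp the grip block from above: on the axis, half-way up the block, which reaches 11 mm above and below this point. Below it the post is free of things down to the sleeve top. Does not turn with the block
- cup: white oblong grip block on the post, 56 x 42 x 22 mm; its ribbed flats, 42 mm apart, face its own +y and -y: pinch there, firmly (80 N). Anticlockwise from above unlocks, clockwise locks. A rubber bush under it winds up 1 rad per 10 N m. Turning always drags with 0.4 N m. Starts locked; turn 0.8 rad to be clear at every height (stop at 0.95). Origin on the axis at the foot's underside
- jaw: the clamp jaw of the lock at the post's lower end, out of sight in the sleeve; twisting clockwise drives it on a core. The core is uneven: at the mark it may bite 0.42 rad sooner to 0.32 rad later than at the start. Past the bite the moment rises from the 0.4 N m of drag by about 4 N m per rad of twist. Firmly locked is 0.75 to 0.85 N m in all: it then bears 18 N on the pad; below 0.7 it may slip
- pad: grey dished round pad, 40 mm across, on top of the grip block; its rim is 18.5 mm above cup_grip, its firm surface 17.5 mm. It gives about 1 mm per 5 N, at most 4 mm. Press it straight down at its middle with about 18 N for half a second; over 14 N counts, over 35 N is too much. Origin on the axis at the foot's underside
- lens_case: contact lens case with two caps, 30 x 62 x 18 mm, lying right of the foot; stays where it is. Origin: middle of its underside
- dropper: amber dropper bottle with a black teat, 34 mm across, 102 mm tall, standing left of the foot; stays where it is. Origin: middle of its underside
Not all that is in view belongs to the job. Of the things that look like the stand, the larger one is meant.

How it is judged:
On the way, in this order (a step that is already met when the one before it is completed fails the run):
1. the lock is released by twisting while the ring is still well above the mark (contact force between jaw and stand below 1 N and value of joint post above 0.012 m), for 0.2 s.
2. the ring is at the mark (within 4 mm) and the grip block has been let go without the post sinking (value of joint post between -0.004 and 0.004 m and contact force between each of the arm, the fingers and cup below 0.2 N), for 0.3 s.
3. the pad is pressed with at least 14 N and the post holds its height (contact force between the fingers and pad above 14 N and value of joint post between -0.004 and 0.004 m), for 0.3 s.
At the end, for the whole second after the job is handed in: The ring on the post is within 4 mm of the sleeve top, the post stands still, locked and let go after a press test of at least 14 N, and the stand is upright with its foot within 5 mm of where it stood (value of joint post between -0.004 and 0.004 m and linear speed of cup below 0.005 m/s and angle between stand's own z axis and vertical below 0.03 rad and distance of foot_edge from where it was at the start of the episode below 0.005 m); the robot touches nothing.
It fails at once if the stand was dragged, turned, lifted or tipped (foot edge more than 5 mm from its start) (distance of foot_edge from where it was at the start of the episode above 0.005 m).
It fails at once if the post was let drop (sinking faster than 0.25 m/s) (velocity of joint post below -0.25 m/s).
It fails at once if the pad was pressed with more than 35 N (contact force between the fingers and pad above 35 N).
It fails at once if the dropper bottle or the lens case was moved by more than 15 mm (distance of any of dropper, lens_case from where it was at the start of the episode above 0.015 m).
It also fails if it takes over 67 s, if anything falls off the work surface, if the arm or the gripper's body presses on something with over 40 N, if the wrist force passes 120 N, or if a joint passes its speed limit or range.

## Working session

There is one attempt and no reset: what is moved stays moved. The work goes in short steps, Python scripts to look and compute and a shell command to move; the robot and the scene stay as the last step left them, time stands still between calls to the robot, and variables do not carry over. Pictures are saved under pics/ and viewed, at most 10 in all, crops included, and the job is handed in when it is done.

```bash
ls; mkdir -p pics; cat > h.py <<'E'
import numpy as np, cv2
from bench import ctrl, get_image, job
def snap(n,f):
    d=get_image(n); cv2.imwrite('pics/'+f+'.png',cv2.cvtColor(d['pixels'],cv2.COLOR_RGB2BGR)); np.save('pics/'+f+'.npy',d,allow_pickle=True); return d
def load(f): return np.load('pics/'+f+'.npy',allow_pickle=True).item()
def ray(d,u,v):
    K=np.array([[d['fx'],0,d['cx']],[0,d['fy'],d['cy']],[0,0,1.]])
    # undistort r'=r(1+k1 r^2)
    p=cv2.undistortPoints(np.array([[[u,v]]],float),K,np.array([d['k1'],0,0,0.]))[0,0]
    T=np.array(d['T']); return T[:3,3],T[:3,:3]@np.array([p[0],p[1],1.])
def onz(d,u,v,z):
    o,r=ray(d,u,v); return o+r*(z-o[2])/r[2]
def two(a,b):
    (o1,r1),(o2,r2)=a,b
    s=np.linalg.lstsq(np.c_[r1,-r2],o2-o1,rcond=None)[0]
    p,q=o1+r1*s[0],o2+r2*s[1]; return (p+q)/2,np.linalg.norm(p-q)
def proj(d,P):
    T=np.linalg.inv(np.array(d['T'])); c=T[:3,:3]@np.array(P)+T[:3,3]; x=c[:2]/c[2]; x=x*(1+d['k1']*(x@x)); return d['fx']*x[0]+d['cx'],d['fy']*x[1]+d['cy']
E
python3 - <<'E'
from h import *
for n in('side','top'):
    d=snap(n,n+'0'); print(n,np.round(d['T'],3).tolist(),d['fx'],d['k1'],d['cx'],d['cy'])
s=ctrl.get_state(); print({k:np.round(v,3).tolist() for k,v in s.items()})
E
```

```text
pics
side [[-0.993, 0.067, -0.094, 0.493], [0.115, 0.511, -0.852, 0.782], [-0.009, -0.857, -0.516, 0.548], [0.0, 0.0, 0.0, 1.0]] 413.15501228175475 -0.0590106120639625 257.97779763589347 194.10208120979223
top [[0.005, -0.99, 0.138, 0.297], [-0.999, 0.001, 0.048, 0.029], [-0.047, -0.138, -0.989, 0.979], [0.0, 0.0, 0.0, 1.0]] 408.0322314083396 -0.11702915453590178 255.29872750297366 188.62893204307932
{'time': 0.1, 'joint_positions': [-1.16, 0.322, -0.07, 1.452, 0.023, 1.371, -0.057], 'qd': [0.001, -0.001, -0.001, -0.004, 0.001, 0.001, 0.001], 'joint_torque': [0.001, -49.257, -0.406, -31.34, -0.064, 0.04, 0.0], 'position': [0.251, 0.599, 0.222], 'tool_rot': [-0.619, -3.08, 0.003], 'ft_force': [0.338, 0.052, 0.169], 'torque': [0.043, -0.007, 0.014], 'grip_force': 0.0, 'grip_width': 0.995}
```

View pics/side0.png

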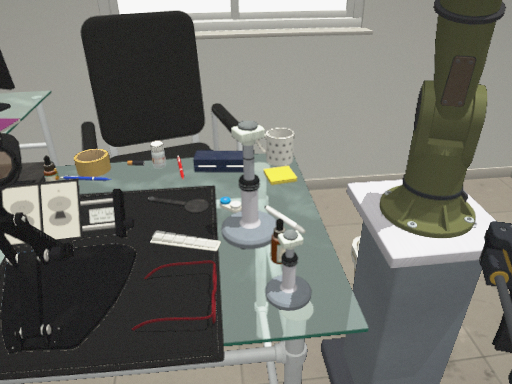

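View pics/top0.png

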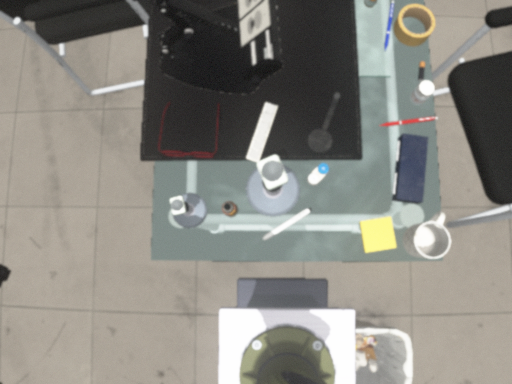

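The larger stand has its foot at side (249,225) and top (272,190). The dropper is on its left at top (230,208), the lens case on its right at (318,173), and a white stick lies near (288,223). A smaller lookalike stands at top (185,208). Next I'll zoom in.

```bash
python3 - <<'E'
import cv2,numpy as np
a=cv2.imread('pics/side0.png')[112:252,205:305]; b=cv2.imread('pics/top0.png')[140:240,222:322]
a=cv2.resize(a,(400,560),interpolation=cv2.INTER_CUBIC); b=cv2.resize(b,(400,400),interpolation=cv2.INTER_CUBIC)
c=np.zeros((560,800,3),np.uint8); c[:,:400]=a; c[:400,400:]=b; cv2.imwrite('pics/z0.png',c)
E
```

```text
(no output)
```

View pics/z0.png

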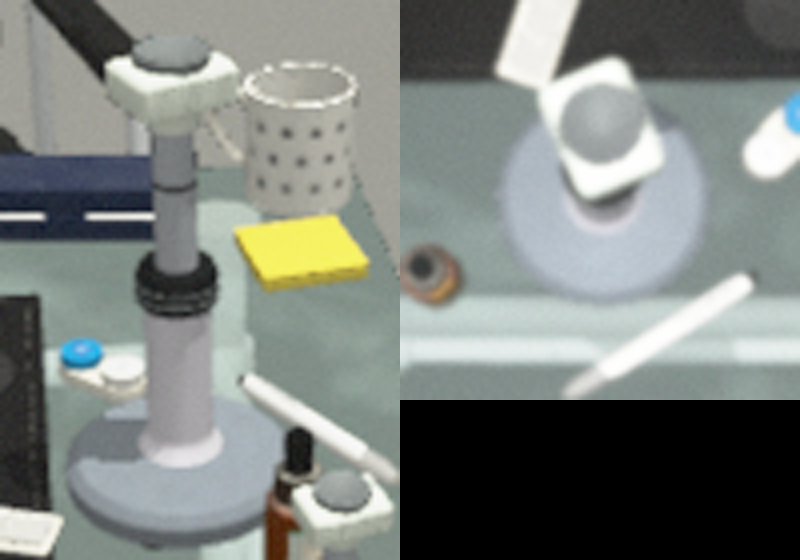

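The zoom shows the dark ring at side px (248.8,158.8), the sleeve top at about (249.2,179.5) and the pad centre at top px (272.8,170.8). The block's long side runs along the (50,103) image direction.

```bash
python3 - <<'E'
from h import *
S,T=load('side0'),load('top0')
f=onz(T,272.75,189.25,.028);print('foot',f)
pad,e=two(ray(T,272.75,170.75),ray(S,205+171/4,112+55/4));print('pad',pad,e)
ax=f[:2]
# heights: ray from side at closest to axis
def h(u,v,ax):
    o,r=ray(S,u,v); t=((ax-o[:2])@r[:2])/(r[:2]@r[:2]); p=o+t*r; return p
for n,u,v in(('ring',248.75,158.75),('sleeve',249.2,179.5),('pad',247.75,125.75)):
    print(n,h(u,v,pad[:2]),h(u,v,ax))
im=T['pixels'][140:240,222:322].astype(int); g=im.min(2); sat=im.max(2)-im.min(2)
for th in(195,210,220):
    m=(g>th).astype(np.uint8); m[:, :33]=0; m[:13]=0;m[52:]=0;m[:,68:]=0
    cs=cv2.findContours(m,0,2)[0]; c=max(cs,key=cv2.contourArea)
    R=cv2.minAreaRect(c); b=cv2.boxPoints(R)+[222,140]; print(th,R)
    z=.14+.05+.053+.011
    P=np.array([onz(T,*q,z) for q in b])[:,:2]; print(P.mean(0)); 
    for i in range(4):
        d=P[(i+1)%4]-P[i]; print(np.linalg.norm(d).round(4),np.degrees(np.arctan2(d[1],d[0])).round(1))
print(onz(T,222+8,140+68,.1), onz(T,222+(795-400)/4,140+30,.018),onz(T,222+(755-400)/4,140+276/4,.01))
E
```

```text
foot [0.42804627 0.03316161 0.028     ]
pad [0.42996679 0.03222033 0.25075089] 0.002286696902801271
ring [0.42836293 0.03235875 0.17957571] [0.42842937 0.03312855 0.1799546 ]
sleeve [0.42841139 0.03235447 0.13165843] [0.42847779 0.0331244  0.13208662]
pad [0.42884883 0.03231609 0.25051465] [0.42891488 0.03308721 0.25082116]
195 ((47.80000686645508, 27.599998474121094), (39.35479736328125, 24.149534225463867), 63.43495178222656)
[0.4365794  0.03743813]
0.044 -63.1
0.0723 -154.1
0.0434 116.7
0.0721 26.4
210 ((53.28326416015625, 40.28969955444336), (12.5538330078125, 24.783397674560547), 76.60750579833984)
[0.41311089 0.02749633]
0.0446 -76.5
0.0228 -167.1
0.0444 103.5
0.0228 13.4
220 ((53.587158203125, 40.12385940551758), (11.302350997924805, 23.46674346923828), 73.3007583618164)
[0.41340772 0.02694545]
0.0423 -73.2
0.0206 -163.9
0.0421 106.8
0.0205 16.6
[0.37712799 0.12550994 0.1       ] [ 0.4756326  -0.08130141  0.018     ] [ 0.38310246 -0.05693429  0.01      ]
```

```bash
cat > plan.py <<'E'
import numpy as np,sys
from h import *
from scipy.spatial.transform import Rotation as Ro
def go(target,yaw=None,n=1):
    """print total and per-row tool-frame shifts to reach target (tcp) with tool-y yaw (deg)"""
    s=ctrl.get_state(); R=Ro.from_rotvec(s['tool_rot']).as_matrix(); p=np.array(s['position'])
    y=np.degrees(np.arctan2(R[1,1],R[0,1])); t=0 if yaw is None else np.radians((y-yaw+180)%360-180)
    print('pos',p.round(4),'yaw',y.round(2),'tilt',(R[:,2]).round(4),'turn',round(t,4))
    d=(np.array(target)-p)/n
    for k in range(n):
        a=t*k/n; Rk=R@Ro.from_rotvec([0,0,a]).as_matrix()
        print((Rk.T@d*1000).round(1).tolist(),round(t/n,4))
E
python3 -c "
from plan import *
go([.36,.33,.30],67.2-65.5,10)"
```

```text
pos [0.2511 0.599  0.2216] yaw 67.27 tilt [-6.0e-04 -1.6e-03 -1.0e+00] turn 1.1444
[-20.4, -20.6, -7.8] 0.1144
[-22.7, -18.1, -7.8] 0.1144
[-24.6, -15.4, -7.8] 0.1144
[-26.2, -12.5, -7.8] 0.1144
[-27.5, -9.5, -7.8] 0.1144
[-28.4, -6.3, -7.8] 0.1144
[-28.9, -3.0, -7.8] 0.1144
[-29.0, 0.3, -7.8] 0.1144
[-28.8, 3.6, -7.8] 0.1144
[-28.2, 6.9, -7.8] 0.1144
```

```bash
python3 -m crank '[[[-20,-21,-8,0.114,-1],[-23,-18,-8,0.114,-1],[-25,-15,-8,0.114,-1],[-26,-12,-8,0.114,-1],[-27,-9,-8,0.114,1],[-28,-6,-8,0.114,1],[-29,-3,-8,0.114,1],[-29,0,-8,0.114,1],[-29,4,-8,0.114,1],[-28,7,-8,0.114,1]]]' 20
python3 -c "
from plan import *
go([.429,.0325,.285],-63.5,10)"
```

```text
time: 0.93
position: [0.3617, 0.3303, 0.3026]
tool_rot: [-2.19, -2.253, 0.001]
ft_force: [0.2, -0.4, -0.2]
grip_width: 0.63
grip_force: 0.0
pos [0.3617 0.3303 0.3026] yaw 1.62 tilt [-4.e-04 -3.e-04 -1.e+00] turn 1.1366
[-30.0, 5.9, 1.8] 0.1137
[-29.1, 9.2, 1.8] 0.1137
[-27.9, 12.5, 1.8] 0.1137
[-26.3, 15.6, 1.8] 0.1137
[-24.3, 18.4, 1.8] 0.1137
[-22.1, 21.1, 1.8] 0.1137
[-19.5, 23.5, 1.8] 0.1137
[-16.8, 25.5, 1.8] 0.1137
[-13.8, 27.3, 1.8] 0.1137
[-10.6, 28.6, 1.8] 0.1137
```

```bash
python3 -m crank '[[[-30,6,2,0.114,1],[-29,9,2,0.114,1],[-28,12,2,0.114,1],[-26,16,2,0.114,1],[-24,18,2,0.114,1],[-22,21,2,0.114,1],[-20,24,2,0.114,1],[-17,26,2,0.114,1],[-14,27,2,0.114,1],[-11,29,2,0.112,1]]]'
python3 - <<'E'
from plan import *
go([.429,.0325,.255],-63.5,1)
snap('side','s1');d=snap('top','t1')
a=cv2.imread('pics/s1.png')[90:240,190:310]; b=cv2.imread('pics/t1.png')[110:240,212:332]
c=np.zeros((500,800,3),np.uint8); c[:500,:400]=cv2.resize(a,(400,500)); c[:433,400:]=cv2.resize(b,(400,433)); cv2.imwrite('pics/z1.png',c)
E
```

```text
time: 1.77
position: [0.4292, 0.032, 0.2822]
tool_rot: [-3.058, -0.718, 0.0]
ft_force: [1.0, 0.3, 0.9]
grip_width: 0.01
grip_force: 0.0
pos [0.4292 0.032  0.2822] yaw -63.57 tilt [-2.e-04  3.e-04 -1.e+00] turn -0.0012
[0.0, -0.5, 27.2] -0.0012
```

View pics/z1.png

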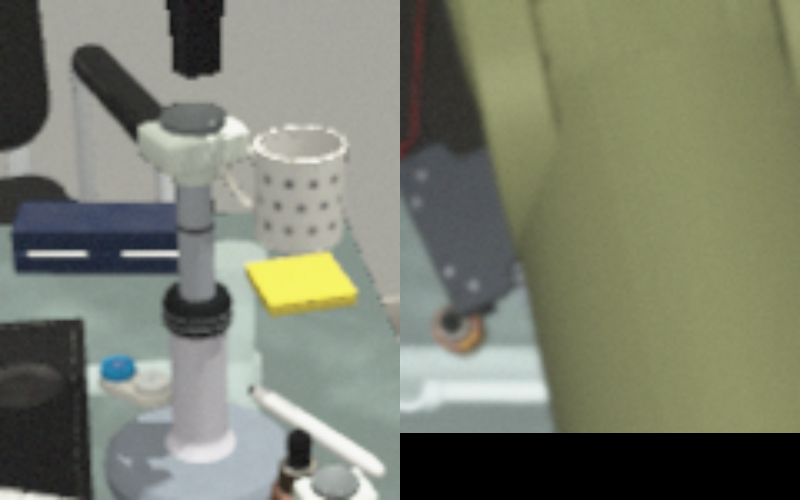

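The closed fingertips at crop (195,75) sit right above the pad at (193,118). I'll touch it gently to find its height.

```bash
python3 -m crank '[[[0,0,7,0,1],[0,0,7,0,1],[0,0,6,0,1],[0,0,4,0,1],[0,0,2,0,1],[0,0,0,0,1],[0,0,0,0,1]]]'
python3 -m crank '[[[0,0,1,0,1],[0,0,1,0,1],[0,0,1,0,1],[0,0,0,0,1]]]'
```

```text
time: 2.45
position: [0.429, 0.0346, 0.2571]
tool_rot: [-3.055, -0.73, 0.001]
ft_force: [-3.6, 1.5, 4.4]
grip_width: 0.004
grip_force: 2.5
time: 2.78
position: [0.4292, 0.0347, 0.2554]
tool_rot: [-3.055, -0.729, -0.001]
ft_force: [-5.4, 0.1, 12.8]
grip_width: 0.008
grip_force: 6.2
```

```bash
python3 -m crank '[[[0,0,-10,0,1],[0,0,-15,0,-1],[0,0,0,0,-1],[0,0,0,0,-1]]]'
python3 - <<'E'
from plan import *
S,T=load('side0'),load('top0')
print('pad top',onz(T,272.75,170.75,.2575))
for z in(.2575,.2505): print(proj(T,[.429,.0325,z]),proj(S,[.429,.0325,z]))
print('sl',proj(S,[.429,.0325,.14]),'ringfront',proj(S,[.429,.0325+.011,.187]))
# foot circle fit: predicted centre and 8 rim points at z=.028
print(np.round([proj(T,[.429+.065*np.cos(a),.0325+.065*np.sin(a),.028]) for a in np.arange(0,6.28,np.pi/4)],1).tolist())
im=cv2.cvtColor(T['pixels'],cv2.COLOR_RGB2GRAY)
for r in (185,190,195,200): print(r,im[r,240:305].tolist())
print(ctrl.get_state()['ft_force'],ctrl.get_state()['torque'])
go([.429,.0325,.28],-63.5)
E
```

```text
time: 3.12
position: [0.4299, 0.034, 0.2788]
tool_rot: [3.056, 0.728, 0.002]
ft_force: [0.2, 0.0, -1.1]
grip_width: 0.154
grip_force: 0.0
pad top [0.42986984 0.03201213 0.2575    ]
(np.float64(272.4784474074972), np.float64(171.22771116244417)) (np.float64(247.60284153312728), np.float64(122.38176780361637))
(np.float64(272.500476381218), np.float64(171.92498558738814)) (np.float64(247.68124737399162), np.float64(125.7962582027597))
sl (np.float64(248.84283085609098), np.float64(176.0239539385511)) ringfront (np.float64(248.89249241492305), np.float64(157.86154384869263))
[[273.0, 161.7], [253.6, 169.7], [245.4, 188.9], [253.4, 208.3], [273.0, 216.5], [292.8, 208.3], [300.7, 188.8], [292.5, 169.6]]
185 [137, 140, 137, 136, 135, 138, 140, 152, 163, 176, 178, 181, 182, 184, 184, 182, 182, 184, 182, 184, 184, 181, 161, 136, 144, 204, 242, 251, 254, 254, 254, 254, 254, 253, 251, 248, 241, 229, 212, 187, 164, 156, 164, 177, 186, 188, 189, 189, 189, 190, 187, 188, 187, 189, 188, 187, 181, 167, 157, 152, 148, 147, 143, 140, 142]
190 [139, 140, 140, 139, 141, 141, 146, 158, 167, 180, 187, 18
[... 407 characters left out ...]
, 214, 204, 194, 184, 181, 181, 183, 190, 197, 207, 209, 209, 205, 200, 195, 193, 195, 194, 193, 193, 193, 191, 193, 189, 187, 188, 190, 182, 174, 161, 155, 147, 148, 149, 149, 147, 149]
200 [158, 155, 158, 162, 160, 155, 157, 156, 151, 158, 165, 176, 181, 187, 189, 189, 189, 192, 188, 192, 189, 192, 192, 192, 195, 194, 193, 197, 195, 197, 198, 196, 196, 200, 200, 199, 199, 197, 199, 198, 197, 196, 196, 195, 195, 192, 194, 193, 193, 191, 191, 191, 191, 188, 178, 166, 157, 154, 145, 141, 142, 141, 140, 140, 140]
[ 0.15483135  0.01811616 -1.07787598] [-0.09144767  0.18214779  0.01176898]
pos [0.4299 0.034  0.2788] yaw -63.2 tilt [ 1.3e-03  3.0e-04 -1.0e+00] turn 0.0052
[-1.4, 0.9, -1.2] 0.0052
```

```bash
python3 -m crank '[[[-1.4,1,0,0.005,-1],[0,0,0,0,-1],[0,0,0,0,-1],[0,0,0,0,-1],[0,0,0,0,-1],[0,0,0,0,-1],[0,0,0,0,-1],[0,0,0,0,-1]]]' 3
python3 -c "
from plan import *
go([.429,.0325,.221],-63.5)"
```

```text
time: 3.78
position: [0.4287, 0.032, 0.2785]
tool_rot: [-3.058, -0.719, -0.0]
ft_force: [-1.0, -0.0, 0.2]
grip_width: 0.754
grip_force: 0.0
pos [0.4287 0.032  0.2785] yaw -63.54 tilt [ 0.  0. -1.] turn -0.0007
[0.5, -0.3, 57.5] -0.0007
```

```bash
python3 -m crank '[[[0,0,0,0,-1],[0,0,0,0,-1],[0,0,8,0,-1],[0,0,8,0,-1],[0,0,8,0,-1],[0,0,8,0,-1],[0,0,8,0,-1],[0,0,8,0,-1],[0,0,6,0,-1],[0,0,3.5,0,-1]]]' 3
python3 -m crank '[[[0,0,0,0,0.4],[0,0,0,0,0.4],[0,0,0,0,0.4],[0,0,0,0,0.4],[0,0,0,0,0.4],[0,0,0,0,0.4],[0,0,0,0,0.4]]]'
python3 - <<'E'
from plan import *
go([.429,.0325,.221],-63.5); s=ctrl.get_state(); print(s['torque'],s['ft_force'])
snap('side','s2')
a=cv2.imread('pics/s2.png')[80:240,180:320]; cv2.imwrite('pics/z2.png',cv2.resize(a,(525,600),interpolation=cv2.INTER_CUBIC))
E
```

```text
time: 4.62
position: [0.4282, 0.0319, 0.2199]
tool_rot: [3.058, 0.719, -0.002]
ft_force: [1.2, -0.7, -0.6]
grip_width: 0.998
grip_force: 0.0
time: 5.2
position: [0.4288, 0.032, 0.2213]
tool_rot: [-3.058, -0.719, -0.001]
ft_force: [-0.2, 0.1, 0.0]
grip_width: 0.554
grip_force: 0.0
pos [0.4288 0.032  0.2213] yaw -63.54 tilt [ 4.e-04  2.e-04 -1.e+00] turn -0.0007
[0.4, -0.3, 0.3] -0.0007
[-0.07862886  0.14340493  0.0319365 ] [-0.21649597  0.07596325  0.01514898]
```

View pics/z2.png

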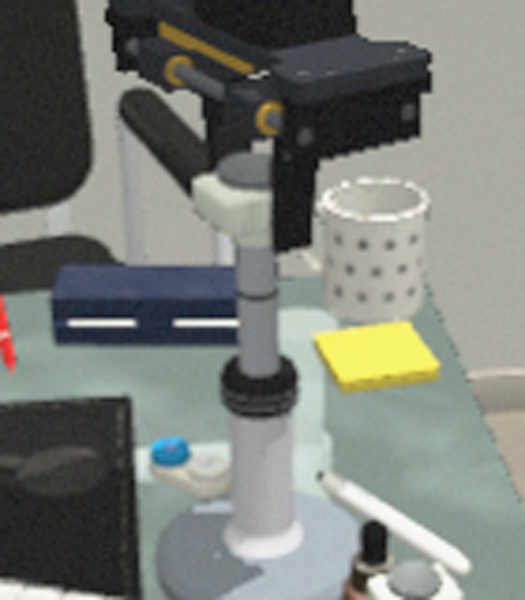

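The fingers straddle the block from about crop (290,240) and the post is visible below it, with the ring at (257,296). I'll close softly.

```bash
python3 -m crank '[[[0,0,0,0,0.45],[0,0,0,0,0.5],[0,0,0,0,0.55],[0,0,0,0,0.6],[0,0,0,0,0.7],[0,0,0,0,0.7]]]' 3
python3 -c "
from plan import *
go([.429,.0325,.221],-63.5); s=ctrl.get_state(); print(s['torque'],s['ft_force'])"
```

```text
time: 5.75
position: [0.4288, 0.032, 0.2212]
tool_rot: [3.058, 0.719, 0.001]
ft_force: [-0.3, -0.8, 1.0]
grip_width: 0.494
grip_force: 2.9
pos [0.4288 0.032  0.2212] yaw -63.54 tilt [ 3.e-04  0.e+00 -1.e+00] turn -0.0007
[0.4, -0.4, 0.2] -0.0007
[-0.1955676   0.11359612 -0.05109264] [-0.32833715 -0.79121776  1.03378243]
```

```bash
python3 -m crank '[[[0,0,0,0,0.9],[0,0,0,0,0.9]]]' 20
python3 -m crank '[[[0,0,0,0,1],[0,0,0,0,1],[0,0,0,0,1]]]' 60
python3 -c "
from plan import *
go([.429,.0325,.221],-63.5); s=ctrl.get_state(); print(s['torque'],s['ft_force'],s['joint_positions'])"
```

```text
time: 5.92
position: [0.4288, 0.032, 0.2211]
tool_rot: [3.058, 0.719, 0.0]
ft_force: [-0.3, -0.2, 0.2]
grip_width: 0.485
grip_force: 19.7
time: 6.17
position: [0.4288, 0.0319, 0.2212]
tool_rot: [3.058, 0.719, 0.0]
ft_force: [0.0, -1.0, 2.3]
grip_width: 0.478
grip_force: 59.2
pos [0.4288 0.0319 0.2212] yaw -63.54 tilt [ 3.e-04 -0.e+00 -1.e+00] turn -0.0007
[0.5, -0.4, 0.2] -0.0007
[-0.29834707  0.01986841 -0.04200774] [ 0.04299611 -0.97179378  2.26912268] [-0.62131441 -0.18624297  0.43295708  1.97405347  0.08000173  1.33737313
 -1.32251699]
```

```bash
cat > st.py <<'E'
from plan import *
s=ctrl.get_state(); print('M',np.round(s['torque'],2),'F',np.round(s['ft_force'],1)); go([.429,.0325,.221],-63.5)
E
python3 -m crank '[[[0,0,0,-0.03,1],[0,0,0,-0.05,1],[0,0,0,-0.06,1],[0,0,0,-0.06,1]]]'; python3 st.py
python3 -m crank '[[[0,0,0,-0.06,1],[0,0,0,-0.06,1],[0,0,0,-0.06,1],[0,0,0,-0.06,1],[0,0,0,-0.06,1]]]'; python3 st.py
```

```text
time: 6.5
position: [0.4289, 0.0314, 0.2204]
tool_rot: [2.97, 1.022, 0.0]
ft_force: [3.1, -2.2, -3.5]
grip_width: 0.48
grip_force: 59.6
M [-0.41 -0.5  -0.49] F [ 3.1 -2.2 -3.5]
pos [0.4289 0.0314 0.2204] yaw -52.01 tilt [ 3.e-04 -7.e-04 -1.e+00] turn 0.2005
[0.8, -0.8, -0.6] 0.2005
time: 6.92
position: [0.4294, 0.0307, 0.2204]
tool_rot: [2.783, 1.453, 0.001]
ft_force: [4.9, -3.0, -4.8]
grip_width: 0.475
grip_force: 59.6
M [-0.68 -0.88 -0.49] F [ 4.9 -3.  -4.8]
pos [0.4294 0.0307 0.2204] yaw -34.86 tilt [ 0.0015 -0.0015 -1.    ] turn 0.4999
[1.2, -1.4, -0.6] 0.4999
```

```bash
python3 -m crank '[[[-0.2,0.8,0,0,1],[-0.2,0.8,0,0,1],[0,0,0,0,1]]]'; python3 st.py
```

```text
time: 7.17
position: [0.4296, 0.0306, 0.2205]
tool_rot: [-2.787, -1.451, 0.001]
ft_force: [2.1, -1.8, -5.1]
grip_width: 0.478
grip_force: 59.5
M [-0.5  -0.6  -0.36] F [ 2.1 -1.8 -5.1]
pos [0.4296 0.0306 0.2205] yaw -35.0 tilt [-6.e-04 -3.e-04 -1.e+00] turn 0.4974
[1.2, -1.6, -0.5] 0.4974
```

```bash
python3 -m crank '[[[-0.2,0.8,0,-0.06,1],[0,0.3,0,-0.06,1],[0,0,0,-0.06,1]]]'; python3 st.py
```

```text
time: 7.42
position: [0.4302, 0.0302, 0.2206]
tool_rot: [-2.642, -1.699, 0.001]
ft_force: [2.1, -0.2, -4.1]
grip_width: 0.482
grip_force: 59.6
M [-0.31 -0.57 -0.47] F [ 2.1 -0.2 -4.1]
pos [0.4302 0.0302 0.2206] yaw -24.49 tilt [-8.e-04  2.e-04 -1.e+00] turn 0.6809
[1.6, -2.1, -0.4] 0.6809
```

```bash
python3 -m crank '[[[0.3,0.6,0,-0.06,1],[0.2,0.4,0,-0.06,1],[0,0,0,-0.06,1],[0,0,0,0,1]]]'; python3 st.py
```

```text
time: 7.75
position: [0.4309, 0.03, 0.2206]
tool_rot: [-2.479, -1.928, 0.002]
ft_force: [0.4, -1.5, -4.8]
grip_width: 0.483
grip_force: 59.5
M [-0.43 -0.2  -0.4 ] F [ 0.4 -1.5 -4.8]
pos [0.4309 0.03   0.2206] yaw -14.24 tilt [-1.7e-03 -2.0e-04 -1.0e+00] turn 0.8597
[1.9, -2.5, -0.4] 0.8597
```

```bash
python3 -m crank '[[[0,0,0,-0.04,1],[0,0,0,-0.03,1],[0,0.3,0,0,1],[0,0,0,0,1]]]'; python3 st.py
python3 - <<'E'
from h import *
d=snap('side','s3'); r=load('s2')
a=np.hstack([cv2.cvtColor(x['pixels'],cv2.COLOR_RGB2BGR)[110:260,205:305] for x in(r,d)]); cv2.imwrite('pics/z3.png',cv2.resize(a,(800,600),interpolation=cv2.INTER_CUBIC))
E
```

```text
time: 8.08
position: [0.4312, 0.03, 0.2206]
tool_rot: [-2.413, -2.011, 0.002]
ft_force: [-0.4, -0.7, -4.1]
grip_width: 0.479
grip_force: 59.6
M [-0.31 -0.11 -0.46] F [-0.4 -0.7 -4.1]
pos [0.4312 0.03   0.2206] yaw -10.39 tilt [-1.7e-03 -2.0e-04 -1.0e+00] turn 0.9269
[2.1, -2.7, -0.4] 0.9269
```

View pics/z3.png

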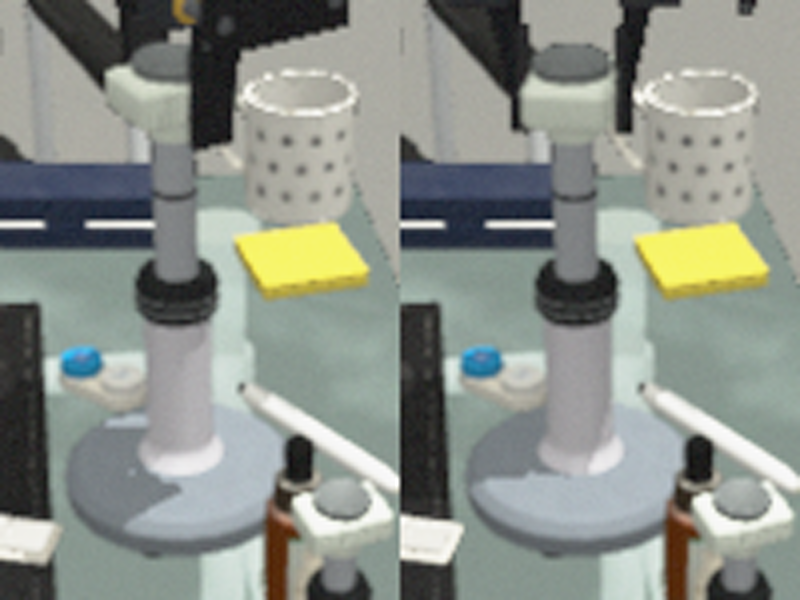

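The ring (crop y≈196) is still well above the sleeve (about 265), the foot hasn't moved, and the lock is free. Now I'll lower it.

```bash
python3 -m crank '[[[0,0,2,0,1],[0,0,4,0,1],[0,0,5,0,1],[0,0,5,0,1],[0,0,4,0,1],[0,0,2,0,1],[0,0,0,0,1]]]'; python3 st.py
python3 -m crank '[[[0,0,2,0,1],[0,0,4,0,1],[0,0,5,0,1],[0,0,5,0,1],[0,0,2,0,1],[0,0,0,0,1]]]'; python3 st.py
```

```text
time: 8.72
position: [0.4314, 0.03, 0.1982]
tool_rot: [-2.411, -2.014, 0.002]
ft_force: [-3.9, 0.1, -5.1]
grip_width: 0.477
grip_force: 59.6
M [-0.34  0.57 -0.45] F [-3.9  0.1 -5.1]
pos [0.4314 0.03   0.1982] yaw -10.26 tilt [-1.4e-03 -4.0e-04 -1.0e+00] turn 0.9292
[2.1, -2.8, -22.8] 0.9292
time: 9.22
position: [0.4315, 0.03, 0.1802]
tool_rot: [-2.411, -2.014, 0.002]
ft_force: [-3.9, -0.4, -5.0]
grip_width: 0.476
grip_force: 59.6
M [-0.31  1.02 -0.46] F [-3.9 -0.4 -5. ]
pos [0.4315 0.03   0.1802] yaw -10.25 tilt [-1.2e-03 -3.0e-04 -1.0e+00] turn 0.9293
[2.0, -2.9, -40.8] 0.9293
```

```bash
python3 -m crank '[[[-0.2,-1,1,0,1],[-0.2,-1,2,0,1],[0,0,2,0,1],[0,0,1,0,1],[0,0,0,0,1]]]'; python3 st.py
python3 - <<'E'
from h import *
d=snap('side','s4')
print('ring front at 0,4,-4mm rel', [proj(d,[.4295,.0325+.011,.14+k]) for k in(0,.004,-.004)], 'sleeve rim front/back/left/right',[proj(d,[.4295+a,.0325+b,.14]) for a,b in((0,.022),(0,-.022),(.022,0),(-.022,0))])
a=cv2.cvtColor(d['pixels'],cv2.COLOR_RGB2BGR)[140:200,215:295]; cv2.imwrite('pics/z4.png',cv2.resize(a,(800,600),interpolation=cv2.INTER_CUBIC))
E
```

```text
time: 9.63
position: [0.431, 0.03, 0.1754]
tool_rot: [2.41, 2.013, 0.003]
ft_force: [2.0, -2.3, -5.1]
grip_width: 0.476
grip_force: 59.6
M [-0.43 -0.16 -0.47] F [ 2.  -2.3 -5.1]
pos [0.431  0.03   0.1754] yaw -10.26 tilt [ 2.6e-03  3.0e-04 -1.0e+00] turn 0.9292
[2.2, -2.3, -45.6] 0.9292
ring front at 0,4,-4mm rel [(np.float64(249.11702665430005), np.float64(178.58743619784846)), (np.float64(249.07755836256837), np.float64(176.87036368944086)), (np.float64(249.15632221395705), np.float64(180.29624406973687))] sleeve rim front/back/left/right [(np.float64(249.6434432907488), np.float64(181.1930211975019)), (np.float64(247.6060029505899), np.float64(171.10760752297176)), (np.float64(237.99086498358577), np.float64(176.713206684095)), (np.float64(259.16438038486524), np.float64(175.36980637031164))]
```

View pics/z4.png

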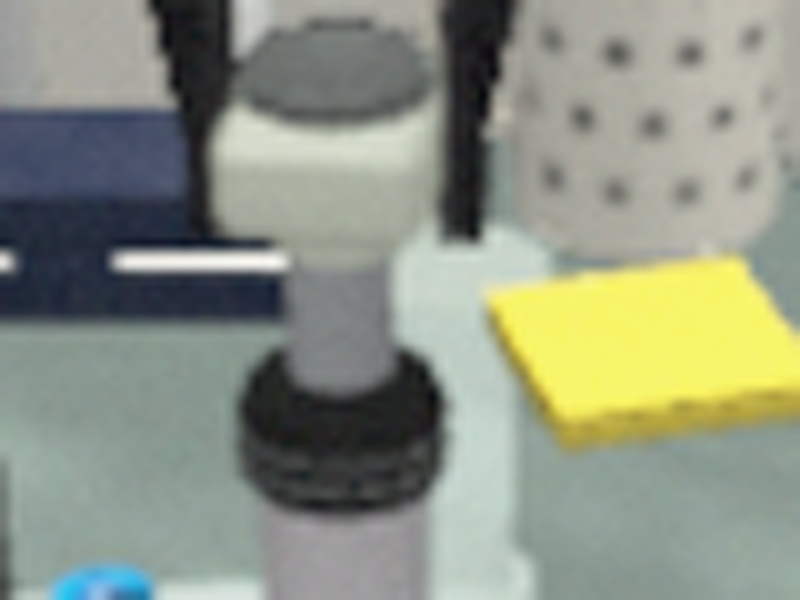

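The ring has just disappeared into the sleeve edge: the post meets the black at about crop (340,390), row 178.5, against 178.6 predicted for z = 0.140. The post is therefore at the mark within about 1 mm. The grip drift shows the true axis about 3.3 mm along tool +x from the TCP, so I'll compensate for that while twisting clockwise.

```bash
python3 -m crank '[[[-0.6,0.9,0,0,1],[0,0,0,0,1],[0,-0.2,0,0.06,1],[0,-0.2,0,0.06,1],[0,-0.2,0,0.06,1]]]'; python3 st.py
python3 -m crank '[[[0,-0.2,0,0.06,1],[0,-0.2,0,0.06,1],[0,0,0,0,1]]]'; python3 st.py
```

```text
time: 10.1
position: [0.4305, 0.03, 0.1754]
tool_rot: [2.581, 1.789, 0.002]
ft_force: [0.8, 0.4, -4.6]
grip_width: 0.475
grip_force: 58.8
M [-0.02 -0.05  0.41] F [ 0.8  0.4 -4.6]
pos [0.4305 0.03   0.1754] yaw -20.54 tilt [ 1.3e-03  1.0e-04 -1.0e+00] turn 0.7497
[1.8, -2.3, -45.6] 0.7497
time: 10.35
position: [0.4301, 0.0302, 0.1753]
tool_rot: [2.683, 1.633, 0.002]
ft_force: [1.1, 1.4, -3.3]
grip_width: 0.477
grip_force: 58.8
M [ 0.03 -0.09  0.42] F [ 1.1  1.4 -3.3]
pos [0.4301 0.0302 0.1753] yaw -27.36 tilt [ 1.2e-03  2.0e-04 -1.0e+00] turn 0.6307
[1.6, -2.0, -45.7] 0.6307
```

```bash
for i in 1; do python3 -m crank '[[[0.5,-0.15,0,0.05,1],[0,-0.15,0,0.05,1],[0,0,0,0,1]]]'; python3 st.py; done
python3 -m crank '[[[0,-0.15,0,0.05,1],[0,0,0,0,1]]]'; python3 st.py
```

```text
time: 10.6
position: [0.4299, 0.0304, 0.1752]
tool_rot: [2.761, 1.498, 0.001]
ft_force: [0.3, -1.4, -3.6]
grip_width: 0.484
grip_force: 58.8
M [-0.07 -0.01  0.47] F [ 0.3 -1.4 -3.6]
pos [0.4299 0.0304 0.1752] yaw -33.04 tilt [ 6.e-04 -1.e-04 -1.e+00] turn 0.5316
[1.3, -1.9, -45.8] 0.5316
time: 10.77
position: [0.4297, 0.0305, 0.1752]
tool_rot: [2.798, 1.429, 0.001]
ft_force: [1.4, 0.2, -3.5]
grip_width: 0.479
grip_force: 58.8
M [-0.   -0.04  0.37] F [ 1.4  0.2 -3.5]
pos [0.4297 0.0305 0.1752] yaw -35.89 tilt [ 5.e-04  1.e-04 -1.e+00] turn 0.4818
[1.2, -1.8, -45.8] 0.4818
```

```bash
python3 -m crank '[[[0,-0.15,0,0.05,1],[0,0,0,0,1]]]'; python3 st.py
```

```text
time: 10.93
position: [0.4296, 0.0306, 0.1752]
tool_rot: [-2.833, -1.358, -0.001]
ft_force: [1.4, 0.2, -3.0]
grip_width: 0.479
grip_force: 58.8
M [ 0.   -0.08  0.38] F [ 1.4  0.2 -3. ]
pos [0.4296 0.0306 0.1752] yaw -38.76 tilt [ 4.e-04  2.e-04 -1.e+00] turn 0.4318
[1.2, -1.7, -45.8] 0.4318
```

```bash
python3 -m crank '[[[0.2,-0.1,0,0.05,1],[0,-0.1,0,0.04,1],[0,0,0,0,1]]]'; python3 st.py
```

```text
time: 11.18
position: [0.4294, 0.0308, 0.1751]
tool_rot: [-2.891, -1.23, -0.0]
ft_force: [0.3, 1.3, -3.3]
grip_width: 0.477
grip_force: 58.8
M [ 0.01 -0.03  0.41] F [ 0.3  1.3 -3.3]
pos [0.4294 0.0308 0.1751] yaw -43.9 tilt [ 0.e+00  2.e-04 -1.e+00] turn 0.342
[1.0, -1.5, -45.9] 0.342
```

```bash
python3 -m crank '[[[0,-0.15,0,0.04,1],[0,0,0,0,1]]]'; python3 st.py
```

```text
time: 11.35
position: [0.4293, 0.0309, 0.1751]
tool_rot: [-2.915, -1.172, -0.0]
ft_force: [0.0, 0.6, -4.0]
grip_width: 0.479
grip_force: 58.8
M [0.05 0.01 0.39] F [ 0.   0.6 -4. ]
pos [0.4293 0.0309 0.1751] yaw -46.2 tilt [ 1.e-04  2.e-04 -1.e+00] turn 0.3019
[0.9, -1.4, -45.9] 0.3019
```

```bash
python3 -m crank '[[[0,-0.15,0,0.04,1],[0,0,0,0,1]]]'; python3 st.py
```

```text
time: 11.52
position: [0.4292, 0.031, 0.1751]
tool_rot: [-2.938, -1.113, -0.0]
ft_force: [0.1, 1.1, -4.2]
grip_width: 0.476
grip_force: 58.8
M [ 0.05 -0.02  0.39] F [ 0.1  1.1 -4.2]
pos [0.4292 0.031  0.1751] yaw -48.5 tilt [ 1.e-04  3.e-04 -1.e+00] turn 0.2617
[0.9, -1.3, -45.9] 0.2617
```

```bash
cat > ck.py <<'E'
from h import *
import sys
s=ctrl.get_state(); print('t',round(s['time'],2),'M',np.round(s['torque'],2),'F',np.round(s['ft_force'],1),'p',np.round(s['position'],4),'j7',round(s['joint_positions'][6],3)); sys.exit(s['torque'][2]>float(sys.argv[1]))
E
python3 -m crank '[[[0,-0.15,0,0.04,1],[0,-0.15,0,0.04,1],[0,0,0,0,1]]]'>/dev/null; python3 ck.py 0.49 &&
python3 -m crank '[[[0,-0.1,0,0.04,1],[0,-0.1,0,0.04,1],[0,0,0,0,1]]]' >/dev/null; python3 ck.py 0.49 && python3 -m crank '[[[0,-0.1,0,0.04,1],[0,-0.1,0,0.04,1],[0,0,0,0,1]]]' >/dev/null; python3 ck.py 0.49
```

```text
t 11.77 M [0.13 0.07 0.46] F [-0.   0.6 -3.9] p [0.429  0.0312 0.1751] j7 -1.13
t 11.77 M [0.13 0.07 0.46] F [-0.   0.6 -3.9] p [0.429  0.0312 0.1751] j7 -1.13
t 11.77 M [0.13 0.07 0.46] F [-0.   0.6 -3.9] p [0.429  0.0312 0.1751] j7 -1.13False
False
False
```

```bash
sed -i 's/sys.exit(\(.*\))$/sys.exit(int(\1))/' ck.py
python3 -m crank '[[[0,-0.1,0,0.04,1],[0,0,0,0,1]]]'>/dev/null; python3 ck.py 0.49 &&
python3 -m crank '[[[0,-0.1,0,0.04,1],[0,0,0,0,1]]]' >/dev/null && python3 ck.py 0.49 && python3 -m crank '[[[0,-0.1,0,0.04,1],[0,0,0,0,1]]]' >/dev/null && python3 ck.py 0.49 && python3 -m crank '[[[0,-0.1,0,0.04,1],[0,0,0,0,1]]]' >/dev/null && python3 ck.py 0.49
```

```text
t 11.93 M [0.15 0.03 0.44] F [ 0.2  1.1 -3.4] p [0.429  0.0313 0.1751] j7 -1.169
t 12.1 M [0.17 0.04 0.42] F [ 0.1  1.4 -4.6] p [0.4289 0.0314 0.1751] j7 -1.209
t 12.27 M [0.23 0.06 0.43] F [-0.8  2.  -3.7] p [0.4288 0.0315 0.1751] j7 -1.249
t 12.43 M [0.34 0.08 0.48] F [ 0.3  2.7 -4.3] p [0.4288 0.0316 0.1751] j7 -1.288
```

```bash

python3 -m crank '[[[0.3,-0.8,0,0.03,1],[0,0,0,0,1]]]'>/dev/null; python3 ck.py 0.54 &&
python3 -m crank '[[[0,-0.2,0,0.03,1],[0,0,0,0,1]]]' >/dev/null && python3 ck.py 0.54 && python3 -m crank '[[[0,-0.2,0,0.03,1],[0,0,0,0,1]]]' >/dev/null && python3 ck.py 0.54 && python3 -m crank '[[[0,-0.2,0,0.03,1],[0,0,0,0,1]]]' >/dev/null && python3 ck.py 0.54
```

```text
t 12.6 M [-0.    0.03  0.52] F [ 1.3  0.2 -4.5] p [0.4287 0.0319 0.1751] j7 -1.32
t 12.77 M [-0.15 -0.01  0.7 ] F [ 0.2 -0.6 -3.8] p [0.4287 0.032  0.1751] j7 -1.35
```

```bash
for i in 1 2 3; do python3 -m crank '[[[0,0,0,0,1]]]' >/dev/null; python3 ck.py 1; done; python3 -m crank '[[[0,-0.1,0,0.02,1],[0,0,0,0,1]]]' >/dev/null; for i in 1 2 3; do python3 -m crank '[[[0,0,0,0,1]]]' >/dev/null; python3 ck.py 1; done
```

```text
t 12.85 M [-0.18  0.01  0.69] F [ 0.6 -0.6 -3.2] p [0.4287 0.032  0.1751] j7 -1.349
t 12.93 M [-0.19 -0.02  0.72] F [ 0.8 -0.7 -2.8] p [0.4287 0.032  0.1751] j7 -1.35
t 13.02 M [-0.26 -0.03  0.65] F [ 1.3 -1.1 -3.4] p [0.4287 0.032  0.1751] j7 -1.351
t 13.27 M [-0.4  -0.05  0.77] F [ 0.7 -0.8 -3.4] p [0.4287 0.0321 0.1751] j7 -1.372
t 13.35 M [-0.46 -0.12  0.72] F [ 1.3 -1.9 -4.1] p [0.4287 0.0322 0.1751] j7 -1.372
t 13.43 M [-0.56 -0.1   0.77] F [ 0.9 -2.1 -4.1] p [0.4286 0.0321 0.175 ] j7 -1.372
```

```bash
python3 -m crank '[[[-0.2,0.4,0,0.015,1],[0,0,0,0,1]]]' >/dev/null; for i in 1 2 3 4; do python3 -m crank '[[[0,0,0,0,1]]]' >/dev/null; python3 ck.py 1; done
```

```text
t 13.68 M [-0.27 -0.21  0.8 ] F [ 0.3 -0.3 -4.1] p [0.4286 0.0321 0.1751] j7 -1.386
t 13.77 M [-0.23 -0.18  0.86] F [ 1.2 -0.1 -4.7] p [0.4286 0.0321 0.1751] j7 -1.386
t 13.85 M [-0.29 -0.2   0.88] F [ 2.6 -0.4 -3.9] p [0.4286 0.0321 0.1751] j7 -1.386
t 13.93 M [-0.27 -0.18  0.84] F [ 2.1 -0.7 -3.5] p [0.4286 0.0321 0.1751] j7 -1.386
```

Locked at about 0.82 N m. I'll ease the grip and let go.

```bash
python3 -m crank '[[[0,0,0,0,1],[0,0,0,0,1]]]' 20 >/dev/null; python3 ck.py 2; python3 -m crank '[[[0,0,0,0,1],[0,0,0,0,1]]]' 4 >/dev/null; python3 ck.py 2;  python3 -m crank '[[[0,0,0,0,-1],[0,0,0,0,-1],[0,0,0,0,-1],[0,0,0,0,-1],[0,0,0,0,-1],[0,0,0,0,-1],[0,0,0,0,-1]]]' ; python3 ck.py 2; python3 - <<'E'
from h import *
d=snap('side','s5')
for f in('s4','s5'): 
    g=cv2.cvtColor(load(f)['pixels'],cv2.COLOR_RGB2GRAY); print(f,g[145:185,248:251].mean(1).round().astype(int).tolist())
E
```

```text
t 14.1 M [-0.45 -0.06  0.18] F [ 0.8 -0.1 -3. ] p [0.4286 0.0318 0.1752] j7 -1.387
t 14.27 M [-0.31  0.04  0.1 ] F [-0.8 -1.8 -2.1] p [0.4286 0.0319 0.1753] j7 -1.386
time: 14.85
position: [0.4286, 0.0321, 0.1751]
tool_rot: [-3.083, -0.604, -0.0]
ft_force: [0.1, 1.1, 0.6]
grip_width: 0.929
grip_force: 0.0
t 14.85 M [-0.1   0.18  0.02] F [0.1 1.1 0.6] p [0.4286 0.0321 0.1751] j7 -1.386
s4 [120, 118, 115, 113, 116, 109, 89, 132, 193, 215, 213, 197, 179, 174, 172, 170, 170, 168, 159, 155, 162, 154, 134, 130, 130, 129, 131, 131, 128, 130, 130, 130, 130, 117, 76, 32, 38, 37, 37, 34]
s5 [111, 119, 116, 113, 114, 107, 91, 106, 166, 207, 191, 173, 167, 165, 166, 161, 161, 160, 157, 161, 163, 156, 138, 131, 132, 131, 133, 131, 131, 130, 131, 131, 132, 122, 83, 36, 35, 38, 36, 34]
```

```bash
python3 -m crank '[[[0,0,0,0,-1],[0,0,0,0,-1],[0,0,-6,0,-1],[0,0,-12,0,-1],[0,0,-18,0,-1],[0,0,-20,0,-1],[0,0,-10,0,-1],[0,0,-4,0,-1],[0,0,0,0,1],[0,0,0,0,1]]]' 20 >/dev/null
python3 -m crank '[[[1,0,0,0,1],[1,0,0,0,1],[0,0,0,0,1],[0,0,0,0,1],[0,0,0,0,1],[0,0,0,0,1],[0,0,0,0,1],[0,0,0,0,1],[0,0,0,0,1],[0,0,0,0,1]]]'
python3 ck.py 2; python3 -c "
from plan import *
go([.4305,.0328,.22])"
```

```text
time: 16.57
position: [0.4304, 0.0327, 0.2451]
tool_rot: [-3.083, -0.604, -0.0]
ft_force: [0.5, -1.1, 0.5]
grip_width: 0.172
grip_force: 0.0
t 16.57 M [-0.1   0.12 -0.01] F [ 0.5 -1.1  0.5] p [0.4304 0.0327 0.2451] j7 -1.403
pos [0.4304 0.0327 0.2451] yaw -67.84 tilt [ 1.e-04  1.e-04 -1.e+00] turn 0
[0.1, -0.0, 25.1] 0.0
```

```bash
python3 -m crank '[[[0,0,0,0,1],[0,0,0,0,1],[0,0,6,0,1],[0,0,8,0,1],[0,0,7,0,1],[0,0,5,0,1],[0,0,3,0,1],[0,0,0,0,1],[0,0,0,0,1]]]' >/dev/null; python3 ck.py 2
python3 -m crank '[[[0,0,1,0,1],[0,0,1,0,1],[0,0,1,0,1],[0,0,0,0,1]]]' >/dev/null; python3 ck.py 2
```

```text
t 17.32 M [-0.05  0.09  0.02] F [-0.4  0.   0.3] p [0.4304 0.0327 0.2159] j7 -1.397
t 17.65 M [-0.09  0.13  0.01] F [-0.3  0.6 -0.8] p [0.4304 0.0328 0.213 ] j7 -1.396
```

```bash
python3 -m crank '[[[0,0,1,0,1],[0,0,1,0,1],[0,0,0,0,1]]]' >/dev/null; python3 ck.py 2;python3 -m crank '[[[0,0,1,0,1],[0,0,0,0,1]]]' >/dev/null; python3 ck.py 2
```

```text
t 17.9 M [-0.09  0.25 -0.02] F [-1.4  0.   2.6] p [0.4307 0.0328 0.2114] j7 -1.396
t 18.07 M [-0.14  0.47 -0.04] F [-2.3 -0.6  6.1] p [0.4307 0.0328 0.2107] j7 -1.395
```

```bash
python3 -m crank '[[[-0.4,0,1,0,1],[0,0,0.5,0,1],[0,0,0,0,1]]]' >/dev/null; python3 ck.py 2; python3 -m crank '[[[0,0,1,0,1],[0,0,0,0,1]]]' >/dev/null; python3 ck.py 2
```

```text
t 18.32 M [-0.14  0.63  0.06] F [-1.7 -0.1  9.1] p [0.4308 0.0328 0.2099] j7 -1.395
t 18.48 M [-0.15  0.78 -0.01] F [-3.6 -1.7 10.1] p [0.4308 0.0328 0.2093] j7 -1.395
```

```bash
python3 -m crank '[[[-0.6,0,1,0,1],[-0.3,0,1,0,1],[0,0,0,0,1]]]' >/dev/null; python3 ck.py 2; python3 -m crank '[[[0,0,0.7,0,1],[0,0,0,0,1]]]' >/dev/null; python3 ck.py 2
```

```text
t 18.73 M [-0.06  0.85  0.02] F [-2.1  1.6 16.1] p [0.4308 0.0328 0.2084] j7 -1.395
t 18.9 M [-0.12  0.93 -0.02] F [-2.7 -0.2 17.5] p [0.4309 0.0328 0.208 ] j7 -1.395
```

```bash
python3 -m crank '[[[0,0,0.4,0,1],[0,0,0,0,1],[0,0,0,0,1],[0,0,0,0,1]]]' >/dev/null; python3 ck.py 2; python3 -m crank '[[[0,0,0,0,1],[0,0,0,0,1],[0,0,0,0,1],[0,0,0,0,1]]]' >/dev/null; python3 ck.py 2
```

```text
t 19.23 M [-0.09  0.97 -0.02] F [-3.   0.7 17.6] p [0.4309 0.0328 0.2078] j7 -1.394
t 19.57 M [-0.11  0.99  0.02] F [-3.4 -1.4 17. ] p [0.4309 0.0328 0.2078] j7 -1.394
```

Steady at about 17.5 N with no sinking. Now I'll retreat upward and check.

```bash
python3 -m crank '[[[0,0,-2,0,1],[0,0,-4,0,1],[0,0,-10,0,1],[0,0,-20,0,1],[0,0,-20,0,1],[0,0,-10,0,1],[0,0,0,0,1],[0,0,0,0,1],[0,0,0,0,1]]]'; python3 - <<'E'
from h import *
d=snap('side','s6')
for f in('s5','s6'): 
    g=cv2.cvtColor(load(f)['pixels'],cv2.COLOR_RGB2GRAY); print(f,g[145:185,248:251].mean(1).round().astype(int).tolist())
a=np.hstack([cv2.cvtColor(x['pixels'],cv2.COLOR_RGB2BGR)[110:260,205:305] for x in(load('side0'),d)]); cv2.imwrite('pics/z6.png',cv2.resize(a,(800,600),interpolation=cv2.INTER_CUBIC))
E
```

```text
time: 20.32
position: [0.4286, 0.0322, 0.2693]
tool_rot: [3.083, 0.604, -0.003]
ft_force: [-0.3, 0.3, -0.5]
grip_width: 0.007
grip_force: 0.0
s5 [111, 119, 116, 113, 114, 107, 91, 106, 166, 207, 191, 173, 167, 165, 166, 161, 161, 160, 157, 161, 163, 156, 138, 131, 132, 131, 133, 131, 131, 130, 131, 131, 132, 122, 83, 36, 35, 38, 36, 34]
s6 [119, 116, 111, 117, 129, 120, 89, 114, 195, 227, 212, 186, 172, 171, 168, 167, 164, 158, 156, 157, 157, 153, 136, 127, 126, 129, 128, 128, 128, 128, 128, 128, 128, 118, 83, 34, 42, 44, 37, 36]
```

View pics/z6.png

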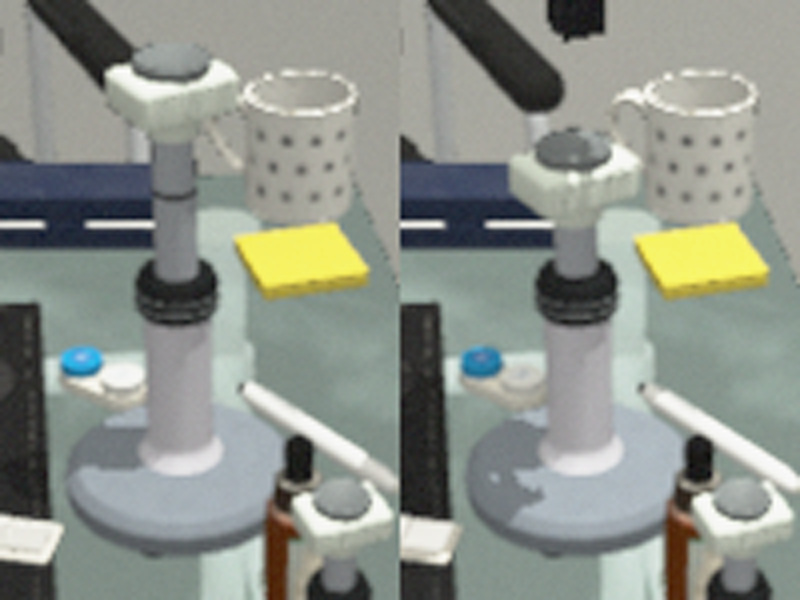

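The post is at the mark with the ring at the sleeve edge, its height did not change after the press, and the foot and surrounding things have not moved. I'm handing the job in.

```bash
python3 -c "
from bench import job; print(job.close_job())"
```

```text
the job is handed in; nothing more can be done
None
```

The chin rest was lowered to its mark (within about 1 mm), locked at about 0.8 N m and let go; it held a press of about 17.5 N without sinking, the stand and nearby things did not visibly move, and the job is handed in.

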